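Set the watch-case torque key to 5 and put it away in the kit drawer

ROBOT

A 7-joint arm with a two-finger parallel gripper is mounted at the origin on the work surface. World frame = base frame: x ahead of the robot, y to its left, z up, the work surface at z = 0. Lengths are in mm, angles in rad, forces in N, time in s.
With the tool pointing down it reaches from about 425 to 950 mm from the base axis. Payload 4.7 kg.
Tool frame: the origin (TCP) lies midway between the tips of the shut fingers; the grasp point (between the pads) lies 19 mm behind it; z points along the fingers, y is the line along which they close (so a half turn about z gives the same grasp; the last joint's range is limited). The gripper opens to 87 mm and grips with 3 to 60 N. Pads are 19 mm wide; open, the fingers measure 117 mm over their backs; the gripper's body (75 mm by 190 mm) begins 51 mm behind the grasp point.
Start: joints at [-1.376, 0.469, -0.049, 1.532, 0.024, 1.141, -0.082], TCP at [149.764, 658.195, 222.573] pointing down, gripper open.
Joint ranges: [-2.59, 2.59], [-0.33, 1.99], [-1.39, 1.29], [0.1, 2.45], [-1.04, 4.18], [0.21, 1.99], [-2.66, 2.66]. Speed limits (rad/s): [2.57, 2.57, 3.14, 3.14, 3.14, 3.14, 3.14].

INTERFACE

Orientations are given as [roll, pitch, yaw] about the fixed x, y, z axes, in that order (R = Rz(yaw) Ry(pitch) Rx(roll)).
In Python, from cell import * gives the robot as it stands. The module is installed in compiled form; this text tells all that it offers.
- The arm moves only by the tool carry_out, never from a script. Its argument "targets" is a list of rows, each an object with "offset": the shift along the tool's x, y, z in mm, a list of three; "turn": the turn about the tool's z in degrees; "claw": the finger opening in mm, from 0 to 87. A call has 1 to 8 rows; each row is the pose to reach, as a shift and turn from the pose commanded when the call began, along the tool's axes at that moment; what a row does not reach only later rows make up. A row lasts 1/12 s, in which the tool goes at most 41.7 mm and 7.16 degrees, less where a joint would pass 70% of its speed; a pose out of reach is approached as far as the arm can. A call with a gripper value outside its range is refused whole. The fingers move at their own pace and stop on an object; "newtons" is the grip in N (left out, the last holds). Time passes only in rows, so rows that repeat a pose let the fingers close. It gives the time, the measured TCP pose, the force, the opening and the grip force at its end, in the units of the state.
- get_state(): the state, without advancing time (a new reading comes with each control period).
- read_camera(name): name is "scene" or "top" or "wrist"; returns the picture (480x640x3 uint8, red, green, blue); there is no depth.
- get_calibration(name): a dict with "fx", "fy", "cx", "cy" (pixels), "camera_from_world" (4x4, takes a point from world to camera coordinates). Camera axes: x right, y down, z forward; pixel columns grow to the right and rows downward; lengths in mm; the calibration is good to about 2 mm. A picture is of the moment at which its call begins: read the wrist's pose just before it. get_calibration takes no time and is no camera call; for the wrist camera it gives the pose at the moment of the call.
- sign_off(): hands the job in; it is judged then, once.
The state is a dict: "t": time; "joint_positions": joint angles; "joint_vel": joint speeds; "tau": joint torques, N m; "tcp_pos": TCP position; "tool_rot": TCP orientation; "ft_force": force on the tool from outside, world axes, zero at the start; "ft_torque": the same for the moment, N m; "width": opening from 0.0 (shut) to 1.0 (fully open); "finger_force": force on a finger pad.
Only numpy, scipy, OpenCV 4.12 (cv2) and the standard library are available. Lean on these libraries where they do the work, as an engineer would, in place of code of your own. Each camera call takes 0.05 s, during which the arm holds its last target. There are 200 camera calls.

TASK

Stand the blue torque key in the grey channel dock, which keeps it from spinning, and there turn its white clutch collar until the 5 clicks in at the red mark. Then stand the key in the empty front bay of the open kit drawer and push the drawer fully home. Keep the key upright and set it down rather than dropping it, and leave the other things on the desk where they are.

Things in the scene. Friction and masses are not known exactly. Their poses are not given: they have to be found in the camera images.
- key_mid (a point): Centre, half-way up, of the loose torque key, standing upright: 96 mm tall, 0.3 kg. Heights from its underside: blue square foot 44 x 44 mm, 0 to 36; white round numbered collar of 60 mm diameter, 38 to 60; black square grip 22 x 22 mm, 60 to 96, its faces parallel to the foot's. x and y are square to these faces, z up.
- key: The same torque key, origin at the centre of its underside, same axes. Grip and foot are one piece; the collar turns on them. The red mark is on the -x side: a line over the grip ending in a short arrow over the collar's top. Standing free on the desk, the whole key may spin with its collar.
- collar (a joint): Angle of the collar on the key, rad, growing counter-clockwise from above. Numbers 1 to 9 on its top, 0.4363 rad (25 deg) apart, increasing clockwise; the one at the red arrow is the setting: 0 rad is 1, 1.745 is 5, 3.491 is 9; stops just beyond 1 and 9. Starts on 1, 2 or 3. A detent at each number (0.1 N m to leave it); let go, it settles into the nearest.
- dock_floor (a point): Centre of the channel floor, 6 mm above the desk, of the dock: fixed steel plate 100 x 86 mm with two aluminium cheeks 80 mm long forming a straight channel along this point's x, open above and at both ends, 52 mm wide for the key's 44 mm foot, any side first; the upper half of the cheeks flares outward to 62 mm as a lead-in, their tops 21 mm over the floor. z up.
- drawer (a joint): Opening of the kit drawer, m: 0 is fully home, 0.115 to 0.132 at the start. It slides with about 1 N of friction and stays where left; in the last 10 mm it meets a sprung catch (push about 10 N), and below about 4 mm it snaps home and stops at 0.
- drawer_bay (a point): Centre of the floor of the drawer's empty front bay (blue lining), 15 mm above the desk, moving with the drawer. Bay 98 mm long (this point's x), 142 mm wide (y), wooden walls 30 mm high; the front panel bounds it at -x. The drawer opens along -x and is pushed home along +x.
- kit: White cabinet fixed to the desk, 200 (x) x 180 (y) x 134 mm tall, clear top, open front at -x, into which the drawer slides; origin under its centre, axes as the drawer's.
- drawer_front (a point): Middle of the top edge of the outer (-x) face of the drawer's grey front panel: 176 mm wide, 12 mm thick, its top 132 mm above the desk; axes as drawer_bay. A bar handle 60 mm wide stands 18 mm out from the panel 72 mm below this point; above it the panel is flat.
- scale: Bystander: white digital scale with a green lid, 140 x 130 x 42 mm; origin at the centre of its underside.
- calculator: Bystander: black calculator, 95 x 150 x 15 mm; origin under its centre.
- pen: Bystander: blue pen, 140 mm long, lying along its x axis, 10 mm thick; origin under its centre.
- watch: Bystander: closed watch on a black strap, ring of 60 mm diameter, 24 mm high; origin under its centre.
- loupe: Bystander: black folding loupe, 34 mm diameter, 24 mm high, 65 mm long with its steel cover; origin under its lens.
- gold_tray: Bystander: dark wooden tray with gold coins, 120 x 100 x 22 mm; origin under its centre.
- acid_a: Bystander: amber test bottle with a red cap, 30 mm diameter, 70 mm high; origin under its centre.
- acid_b: Bystander: amber test bottle with a yellow cap, 30 mm diameter, 70 mm high; origin under its centre.

How it is judged (in metres and radians):
On the way, in this order (a step that is already met when the one before it is completed fails the run):
1. the key stands upright in the channel of the dock (x of key_mid in the frame of dock_floor between -0.03 and 0.03 m and y of key_mid in the frame of dock_floor between -0.009 and 0.009 m and z of key_mid in the frame of dock_floor between 0.044 and 0.052 m and angle between key_mid's own z axis and vertical below 0.12 rad), for 0.2 s.
2. with the key standing in the dock, the collar is on 5 (within 0.12 rad) at rest (all of step 1 and value of joint collar between 1.62532 and 1.86532 rad and velocity of joint collar between -0.1 and 0.1 rad/s), for 0.3 s.
3. the key stands upright in the front bay of the still open drawer, the collar on 5 (x of key_mid in the frame of drawer_bay between -0.03 and 0.03 m and y of key_mid in the frame of drawer_bay between -0.052 and 0.052 m and z of key_mid in the frame of drawer_bay between 0.044 and 0.052 m and angle between key_mid's own z axis and vertical below 0.12 rad and value of joint collar between 1.62532 and 1.86532 rad and value of joint drawer above 0.06 m), for 0.2 s.
At the end, for the whole second after the job is handed in: The key stands upright (within 0.12 rad) on the floor of the drawer's front bay, at rest, its collar on 5 (within 0.12 rad), and the drawer is home (within 4 mm) (x of key_mid in the frame of drawer_bay between -0.03 and 0.03 m and y of key_mid in the frame of drawer_bay between -0.052 and 0.052 m and z of key_mid in the frame of drawer_bay between 0.044 and 0.052 m and angle between key_mid's own z axis and vertical below 0.12 rad and value of joint collar between 1.62532 and 1.86532 rad and value of joint drawer below 0.004 m and linear speed of key below 0.02 m/s); the robot touches nothing.
It fails at once if the key is tipped over (more than 0.6 rad) (angle between key_mid's own z axis and vertical above 0.6 rad).
It fails at once if the key is dropped (falls untouched by the fingers faster than 0.7 m/s) (contact force between the fingers and key below 0.1 N and linear speed of key above 0.7 m/s).
It fails at once if another thing on the desk is moved by more than 30 mm (distance of any of scale, calculator, pen, watch, loupe, gold_tray, acid_a, acid_b from where it was at the start of the episode above 0.03 m).
It also fails if it takes over 72 s, if anything falls off the work surface, if the arm or the gripper's body presses on something with over 40 N, if the wrist force passes 120 N, or if a joint passes its speed limit or range.

## Working session

There is one attempt and no reset: what is moved stays moved. The work goes in short steps, Python scripts to look and compute and a tool call to move; the robot and the scene stay as the last step left them, time stands still between calls to the robot, and variables do not carry over. Pictures are saved under pics/ and viewed, at most 13 in all, crops included, and the job is handed in when it is done.

Besides the shell and the picture viewer there is one more tool, called after ">>>" as name(argument=value, ...) on one line, values as JSON. carry_out: Moves the arm, as the interface text tells. Its arguments: {"type":"object","properties":{"targets":{"type":"array","items":{"type":"object","properties":{"offset":{"type":"array","items":{"type":"number"}},"turn":{"type":"number"},"claw":{"type":"number"}}}},"newtons":{"type":"number"}},"required":["targets"]}

```bash
mkdir -p pics; cat > h.py <<'E'
from cell import *
import numpy as np, cv2
def save(n,f): 
    im=read_camera(n); cv2.imwrite(f,im[:,:,::-1]); return im
def ray(c,u,v,z):
    T=c["camera_from_world"]; T=np.array(T); R=T[:3,:3]; o=-R.T@T[:3,3]
    d=R.T@np.array([(u-c["cx"])/c["fx"],(v-c["cy"])/c["fy"],1]); return (o+d*(z-o[2])/d[2])
def proj(c,p):
    T=np.array(c["camera_from_world"]); q=T[:3,:3]@np.array(p)+T[:3,3]; return c["fx"]*q[0]/q[2]+c["cx"],c["fy"]*q[1]/q[2]+c["cy"]
E
python3 - <<'E'
from h import *
s=get_state(); print(s)
for n in ["top","scene"]:
    save(n,f"pics/{n}0.png"); c=get_calibration(n); print(n,{k:np.round(v,3).tolist() for k,v in c.items()})
E
```

```text
{'t': 0.0, 'joint_positions': array([-1.37588615,  0.46948435, -0.04862863,  1.53370409,  0.02409501,
        1.14096029, -0.08230542]), 'joint_vel': array([-0.00040885, -0.00122277,  0.0010246 ,  0.00073545, -0.00073817,
        0.00024216, -0.00120706]), 'tau': array([-2.48677397e-04, -5.07986641e+01, -8.03110027e-02, -2.36153573e+01,
       -6.11819839e-02,  3.80179903e-02,  1.87353039e-04]), 'tcp_pos': array([149.64953389, 657.58979459, 221.4662934 ]), 'tool_rot': array([-3.13962267e+00,  5.11576358e-05,  2.91783693e+00]), 'ft_force': array([0.32947428, 0.03307785, 0.00101072]), 'ft_torque': array([-0.01761048, -0.03373429,  0.00129212]), 'finger_force': 0.0, 'width': 0.9998351589476512}
top {'fx': 450.867, 'fy': 450.867, 'cx': 308.874, 'cy': 241.231, 'camera_from_world': [[-0.001, -1.0, -0.0, -165.909], [-0.987, 0.001, -0.162, 561.158], [0.162, 0.0, -0.987, 1098.314], [0.0, 0.0, 0.0, 1.0]]}
scene {'fx': 491.419, 'fy': 491.419, 'cx': 324.486, 'cy': 234.71, 'camera_from_world': [[-0.437, 0.899, -0.006, 358.21], [0.76, 0.366, -0.536, -298.913], [-0.48, -0.239, -0.844, 1290.581], [0.0, 0.0, 0.0, 1.0]]}
```

View pics/top0.png

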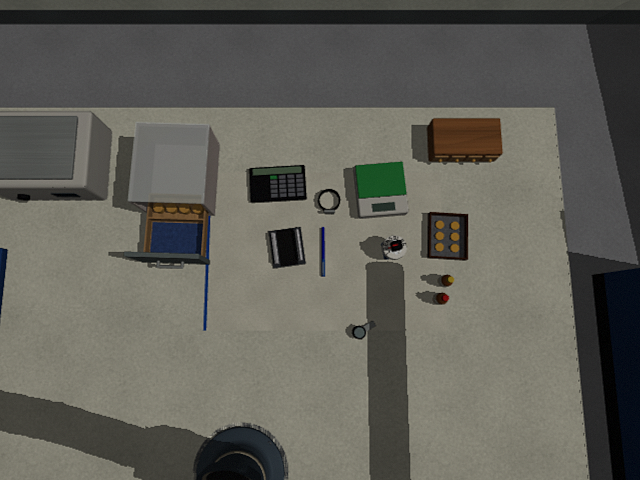

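View pics/scene0.png

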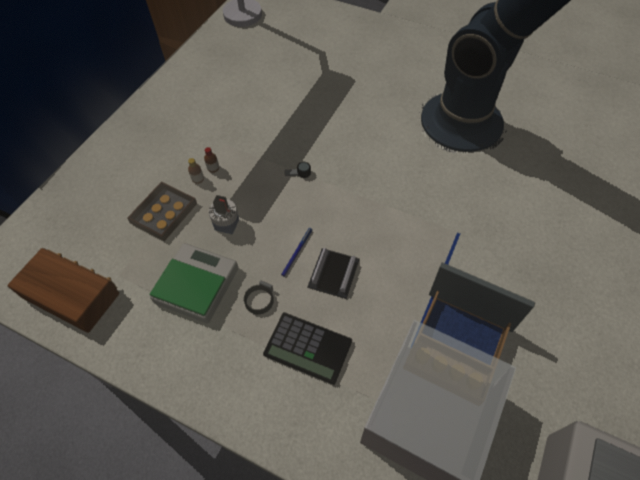

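The top view shows the key at about (396,245), the dock at (286,247) with its cheeks running roughly up the image, and the open drawer with its blue bay at (178,238). In the scene view the key is at (222,212), the dock at (334,272) and the drawer front at (485,297).

```bash
python3 - <<'E'
from h import *
c=get_calibration("top"); im=cv2.imread("pics/top0.png")
for n,u,v,z in [("grip",397,242,96),("dock",286,247,20),("dock tl",270,230,20),("dock bl",274,265,20),("front L",110,253,132),("front R",209,262,132),("bay",178,238,15),("cab L",132,125,134),("cab R",209,126,134),("loupe",359,332,12),("pen",323,252,5),("cabfrontR",216,205,134)]:
    print(n,ray(c,u,v,z).round(0))
b=[cv2.resize(im[y:y+50,x:x+66],(400,300),interpolation=cv2.INTER_CUBIC) for x,y in((362,222),(253,222))]
b2=[cv2.resize(im[195:270,105:215],(400,273),interpolation=cv2.INTER_CUBIC)]
sc=cv2.imread("pics/scene0.png"); b2.append(cv2.resize(sc[190:240,190:263],(400,273),interpolation=cv2.INTER_CUBIC))
cv2.imwrite("pics/crop0.png",np.vstack([np.hstack(b),np.hstack(b2)]))
E
```

```text
grip [ 551. -380.   96.]
dock [ 550. -107.   20.]
dock tl [595. -65.  20.]
dock bl [503. -77.  20.]
front L [520. 297. 132.]
front R [498.  66. 132.]
bay [575. 175.  15.]
cab L [835. 265. 134.]
cab R [832.  77. 134.]
loupe [ 334. -293.   12.]
pen [ 539. -204.    5.]
cabfrontR [634.  53. 134.]
```

View pics/crop0.png

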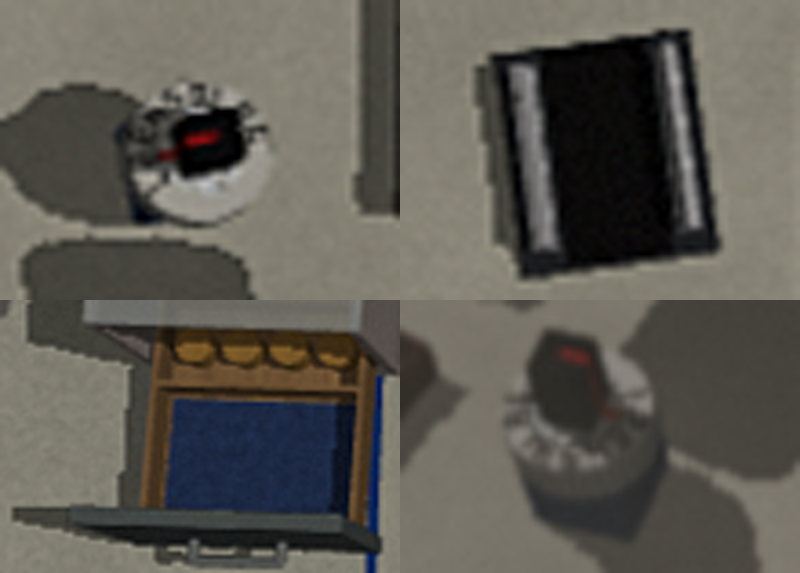

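```bash
cat >> h.py <<'E'
def go(x,y,z,yaw,p=None):
    "offset/turn from pose p (x,y,z,yawdeg; default: measured) to target"
    s=get_state(); p=p or (*s["tcp_pos"],np.degrees(s["tool_rot"][2]))
    d=np.array([x,y,z])-p[:3]; a=np.radians(p[3]); t=-((yaw-p[3]+180)%360-180)
    o=[np.cos(a)*d[0]+np.sin(a)*d[1],np.sin(a)*d[0]-np.cos(a)*d[1],-d[2]]
    print("offset",np.round(o,1).tolist(),"turn",round(t,1),"rows",round(max(np.linalg.norm(d)/41.7,abs(t)/7.16),1)); return (x,y,z,yaw)
E
python3 - <<'E'
from h import *
c=get_calibration("top")
print("frontTL",ray(c,124.2,252.1,132),"TR",ray(c,200,254,132))
for u,v in [(175,400),(335,403),(330,512),(163,508)]: print(ray(c,105+u*.275,195+(v-300)*.2747,15).round())
p=(149.8,658.2,222.6,167.2)
for q in [(400,460,250,140),(560,180,260,120),(600,-120,260,105),(535,-380,250,105)]: p=go(*q,p=p)
E
```

```text
frontTL [521.66962686 264.41876519 132.        ] TR [516.9585753   87.30227191 132.        ]
[616. 242.  15.]
[614. 126.  15.]
[535. 127.  15.]
[538. 246.  15.]
offset [-287.9, -137.8, -27.4] turn 27.2 rows 7.7
offset [-302.5, -111.6, -10.0] turn 20 rows 7.7
offset [-279.8, -115.4, 0.0] turn 15 rows 7.3
offset [-234.3, -130.1, 10.0] turn 0 rows 6.4
```

>>> carry_out(targets=[{"offset":[-36,-17,-3],"turn":3.4,"claw":87},{"offset":[-72,-34,-7],"turn":6.8,"claw":87},{"offset":[-108,-52,-10],"turn":10.2,"claw":87},{"offset":[-144,-69,-14],"turn":13.6,"claw":87},{"offset":[-180,-86,-17],"turn":17,"claw":87},{"offset":[-216,-103,-21],"turn":20.4,"claw":87},{"offset":[-252,-121,-24],"turn":23.8,"claw":87},{"offset":[-288,-138,-27],"turn":27.2,"claw":87}])

```text
t: 0.77
tcp_pos: [401.1, 457.9, 249.5]
tool_rot: [-3.141, -0.0, 2.44]
ft_force: [0.1, -0.0, -0.3]
width: 0.999
finger_force: 0.0
```

>>> carry_out(targets=[{"offset":[-38,-14,-1],"turn":2.5,"claw":87},{"offset":[-76,-28,-3],"turn":5,"claw":87},{"offset":[-113,-42,-4],"turn":7.5,"claw":87},{"offset":[-151,-56,-5],"turn":10,"claw":87},{"offset":[-189,-70,-6],"turn":12.5,"claw":87},{"offset":[-227,-84,-8],"turn":15,"claw":87},{"offset":[-265,-98,-9],"turn":17.5,"claw":87},{"offset":[-302,-112,-10],"turn":20,"claw":87}])

```text
t: 1.43
tcp_pos: [559.7, 177.7, 259.4]
tool_rot: [-3.141, -0.0, 2.092]
ft_force: [1.2, -0.0, -0.7]
width: 0.997
finger_force: 0.0
```

>>> carry_out(targets=[{"offset":[-35,-14,0],"turn":1.9,"claw":87},{"offset":[-70,-29,0],"turn":3.8,"claw":87},{"offset":[-105,-43,0],"turn":5.7,"claw":87},{"offset":[-140,-58,0],"turn":7.5,"claw":87},{"offset":[-175,-72,0],"turn":9.4,"claw":87},{"offset":[-210,-87,0],"turn":11.3,"claw":87},{"offset":[-245,-101,0],"turn":13.2,"claw":87},{"offset":[-280,-115,0],"turn":15,"claw":87}])

```text
t: 2.1
tcp_pos: [599.1, -121.9, 259.2]
tool_rot: [-3.141, -0.001, 1.831]
ft_force: [1.0, 1.1, -0.6]
width: 1.0
finger_force: 0.0
```

>>> carry_out(targets=[{"offset":[-33,-18,0],"turn":0,"claw":87},{"offset":[-67,-37,0],"turn":0,"claw":87},{"offset":[-100,-56,0],"turn":0,"claw":87},{"offset":[-134,-74,0],"turn":0,"claw":87},{"offset":[-167,-93,0],"turn":0,"claw":87},{"offset":[-201,-112,0],"turn":0,"claw":87},{"offset":[-234,-130,0],"turn":0,"claw":87},{"offset":[-234,-130,0],"turn":0,"claw":87}])

```text
t: 2.77
tcp_pos: [528.7, -389.4, 259.5]
tool_rot: [-3.137, 0.005, 1.82]
ft_force: [-0.9, -0.1, -0.2]
width: 1.002
finger_force: 0.0
```

```bash
python3 - <<'E'
from h import *
s=get_state(); print(s["t"],s["tcp_pos"],s["tool_rot"])
c=get_calibration("wrist"); save("wrist","pics/w1.png"); np.save("w1.npy",c); print(proj(c,(551,-380,96)))
E
```

```text
2.7667 [ 528.69856236 -389.38820327  259.53391776] [-3.13701779  0.00530035  1.81958107]
(np.float64(342.6376860523999), np.float64(219.2234945503404))
```

View pics/w1.png

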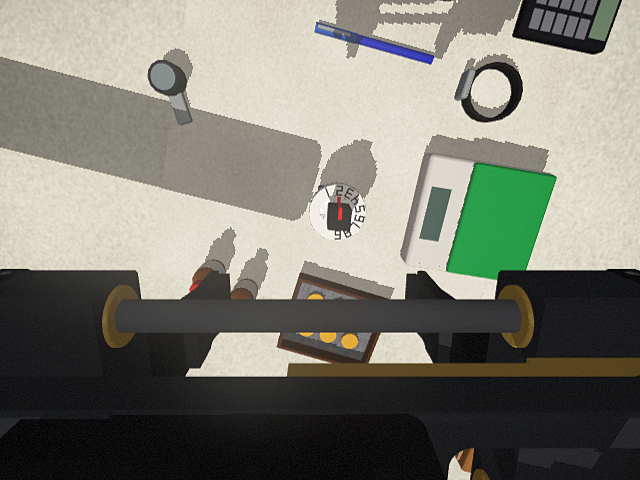

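The wrist view shows the key at about (340,213), with its red line nearly vertical in the image and the arrow at the top pointing to 2. That means three clicks counter-clockwise. The bottles and tray lie below it and the scale is to the right.

```bash
python3 - <<'E'
from h import *
c=np.load("w1.npy",allow_pickle=True).item(); im=cv2.imread("pics/w1.png"); print(c["fx"])
g=im.max(2); r=(im[:,:,2].astype(int)-im[:,:,1]>60)
sub=np.zeros_like(g); sub[170:250,300:375]=((g<70)|r)[170:250,300:375]
k=cv2.morphologyEx(sub,cv2.MORPH_OPEN,np.ones((7,7)))
cs,_=cv2.findContours(k,cv2.RETR_EXTERNAL,cv2.CHAIN_APPROX_NONE); 
for q in cs: 
    print(len(q),cv2.minAreaRect(q))
R=np.zeros_like(g); R[170:250,300:375]=r[170:250,300:375]; v,u=np.nonzero(R); print("red",u.min(),u.max(),v.min(),v.max(),len(u))
W=np.zeros_like(g); W[170:250,300:375]=((g>190)&(im.max(2).astype(int)-im.min(2)<15))[170:250,300:375]
i=u*0
(tu,tv),(bu,bv)=[(u[v<=v.min()+4].mean(),v.min()),(u[v>=v.max()-4].mean(),v.max())]
a=ray(c,tu,tv,97);b=ray(c,bu,bv,97);print(a,b,np.degrees(np.arctan2(*(a-b)[[1,0]])))
x0,y0=320,190
cv2.imwrite("pics/c1.png",cv2.resize(im[175:250,300:380],(800,600*800//640*0+600),interpolation=cv2.INTER_CUBIC))
E
```

```text
349.79312160305057
red 337 342 197 219 81
[ 541.58403254 -360.44781867   97.        ] [ 547.95041797 -380.34657347   97.        ] 107.74149520756414
```

View pics/c1.png

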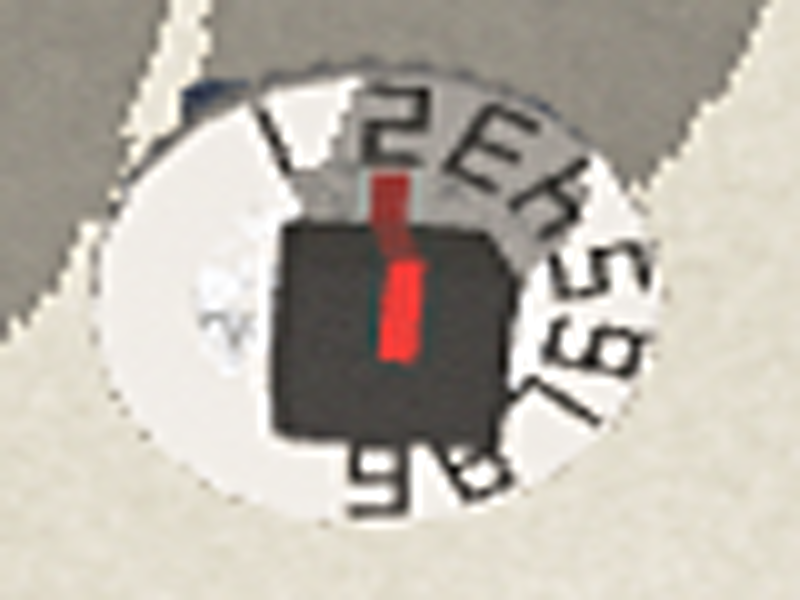

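The crop shows the arrow on 2. The grip's top face is centred near pixel (339.3,218.5), and its bright red line runs from (340.5,207.5) to (339.7,220).

```bash
python3 - <<'E'
from h import *
c=np.load("w1.npy",allow_pickle=True).item()
a=ray(c,340.5,207.5,96);b=ray(c,339.7,220,96);print(a,b,np.degrees(np.arctan2(*(a-b)[[1,0]])))
# side edges of the top face (crop px/10, /8)
for p,q in [((283,262),(275,435)),((275,435),(495,448))]:
    P=[ray(c,300+x/10,175+y/8,96) for x,y in(p,q)]; print(P[0].round(1),P[1].round(1),np.degrees(np.arctan2(*(P[1]-P[0])[[1,0]])),np.linalg.norm(P[1]-P[0]))
k=ray(c,339.3,218.5,96); print(k,get_state()["tcp_pos"])
go(k[0],k[1],130,107); 
E
```

```text
[ 546.082186   -369.65882102   96.        ] [ 548.49561477 -381.41418782   96.        ] 101.60186381156974
[ 535.  -372.7   96. ] [ 539.6 -393.1   96. ] -77.3808517763424 20.90034955714775
[ 539.6 -393.1   96. ] [ 560.4 -389.5   96. ] 9.985993460304432 21.13536857993807
[ 547.74775458 -380.10822873   96.        ] [ 530.82951291 -385.22861294  259.2146249 ]
offset [0.7, 17.7, 129.2] turn -2.5 rows 3.1
```

>>> carry_out(targets=[{"offset":[-2,7,35],"turn":3.5,"claw":70},{"offset":[-4,14,75],"turn":3.5,"claw":70},{"offset":[-4,14,110],"turn":3.5,"claw":60},{"offset":[-4,14,110],"turn":3.5,"claw":60},{"offset":[-4,14,110],"turn":3.5,"claw":60},{"offset":[-4,14,110],"turn":3.5,"claw":60}])

```text
t: 3.32
tcp_pos: [550.0, -380.6, 151.4]
tool_rot: [3.14, 0.002, 1.772]
ft_force: [0.5, -0.1, 1.0]
width: 0.704
finger_force: 0.0
```

```bash
python3 - <<'E'
from h import *
s=get_state(); print(s["tcp_pos"],np.degrees(s["tool_rot"]),s["joint_vel"].round(3)); go(548.2,-380.5,66,101.5)
E
```

```text
[ 549.95784318 -380.58702737  151.41925093] [1.79898191e+02 1.06170419e-01 1.01506220e+02] [ 0.002 -0.025  0.014 -0.024 -0.004 -0.005  0.   ]
offset [0.4, -1.7, 85.4] turn 0.0 rows 2.0
```

>>> carry_out(targets=[{"offset":[0,-2,30],"turn":0,"claw":60},{"offset":[0,-2,58],"turn":0,"claw":50},{"offset":[0,-2,85],"turn":0,"claw":45},{"offset":[0,-2,85],"turn":0,"claw":40},{"offset":[0,-2,85],"turn":0,"claw":30},{"offset":[0,-2,85],"turn":0,"claw":15},{"offset":[0,-2,85],"turn":0,"claw":15},{"offset":[0,-2,85],"turn":0,"claw":15}], newtons=25)

```text
t: 3.98
tcp_pos: [547.9, -381.8, 67.1]
tool_rot: [3.139, 0.003, 1.771]
ft_force: [-1.7, -2.4, 3.8]
width: 0.251
finger_force: 24.9
```

>>> carry_out(targets=[{"offset":[0,0,0],"turn":0,"claw":15},{"offset":[0,0,0],"turn":0,"claw":15},{"offset":[0,0,0],"turn":0,"claw":15}])

```text
t: 4.23
tcp_pos: [547.8, -381.9, 67.0]
tool_rot: [3.139, 0.003, 1.771]
ft_force: [-1.5, 0.4, 6.6]
width: 0.253
finger_force: 24.8
```

```bash
python3 - <<'E'
from h import *
s=get_state(); print(s["tcp_pos"],np.degrees(s["tool_rot"]),s["width"]*87,s["finger_force"])
im=cv2.imread("pics/top0.png"); c=get_calibration("top")
# dock: bright cheeks
g=im[222:272,253:319].min(2); m=(g>125).astype(np.uint8)*0
# fit plate from dark region
d=(im[222:272,253:319].max(2)<60).astype(np.uint8)
cs,_=cv2.findContours(cv2.morphologyEx(d,cv2.MORPH_CLOSE,np.ones((9,9))),cv2.RETR_EXTERNAL,cv2.CHAIN_APPROX_NONE)
q=max(cs,key=len); r=cv2.minAreaRect(q); print(r)
B=[ray(c,u+253,v+222,6) for u,v in cv2.boxPoints(r)]; print(np.round(B),np.mean(B,0))
for i in range(4):
    e=B[(i+1)%4]-B[i]; print(np.linalg.norm(e),np.degrees(np.arctan2(e[1],e[0])))
E
```

```text
[ 547.81787503 -381.8801722    67.00145784] [1.79855943e+02 1.46101572e-01 1.01458617e+02] 22.010887719433057 24.83241830384941
((32.51000213623047, 27.06999969482422), (41.01219177246094, 34.93107223510742), 81.8698959350586)
[[ 594.  -52.    6.]
 [ 607. -143.    6.]
 [ 500. -158.    6.]
 [ 487.  -68.    6.]] [ 547.10101237 -105.40886033    6.        ]
92.06268117982378 -81.79364117124067
108.72737173967329 -171.91102981063642
90.71979895718133 98.08696312106291
108.54387911652428 8.79773772868274
```

>>> carry_out(targets=[{"offset":[0,0,-15],"turn":0,"claw":15},{"offset":[0,0,-45],"turn":0,"claw":15},{"offset":[0,0,-80],"turn":0,"claw":15},{"offset":[17,3,-105],"turn":1,"claw":15},{"offset":[50,10,-110],"turn":2,"claw":15},{"offset":[85,17,-110],"turn":3,"claw":15},{"offset":[120,24,-110],"turn":3,"claw":15},{"offset":[150,30,-110],"turn":3,"claw":15}])

```text
t: 4.9
tcp_pos: [546.0, -224.4, 174.3]
tool_rot: [-3.141, -0.002, 1.72]
ft_force: [-0.4, -0.2, -4.3]
width: 0.251
finger_force: 25.0
```

>>> carry_out(targets=[{"offset":[20,0,0],"turn":0,"claw":15},{"offset":[35,0,0],"turn":0,"claw":15},{"offset":[35,0,0],"turn":0,"claw":15},{"offset":[35,0,0],"turn":0,"claw":15},{"offset":[35,0,0],"turn":0,"claw":15}])

```text
t: 5.32
tcp_pos: [541.2, -194.2, 174.7]
tool_rot: [3.141, 0.001, 1.718]
ft_force: [0.5, -0.6, -3.5]
width: 0.249
finger_force: 25.0
```

```bash
python3 - <<'E'
from h import *
s=get_state(); print(s["tcp_pos"],np.degrees(s["tool_rot"]),s["width"]*87,s["ft_force"])
c=get_calibration("wrist"); save("wrist","pics/w2.png"); np.save("w2.npy",c); print(proj(c,(547,-105,6)))
E
```

```text
[ 541.21208053 -194.17517894  174.67339345] [1.79992523e+02 5.47533667e-02 9.84119297e+01] 21.68184842371698 [ 0.52523289 -0.57707477 -3.48644389]
(np.float64(337.40301489329306), np.float64(127.89582845869309))
```

View pics/w2.png

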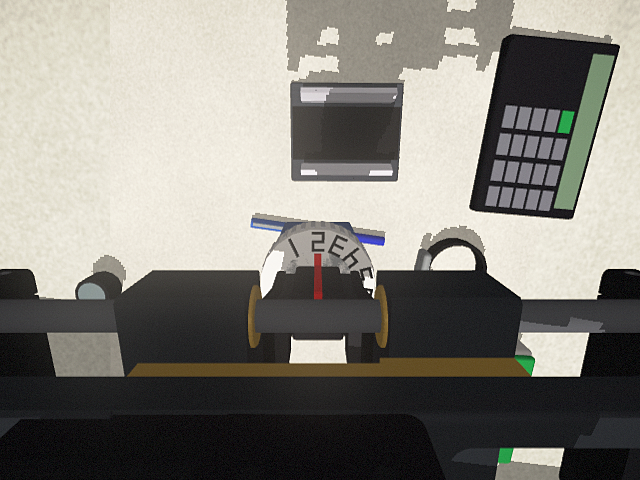

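The dock plate is ahead of the held key, with corners near (291,82), (404,83), (398,181) and (291,181). Its channel lies left to right in the image. The key is held upright and still on 2.

```bash
python3 - <<'E'
from h import *
c=np.load("w2.npy",allow_pickle=True).item(); im=cv2.imread("pics/w2.png")
d=np.zeros(im.shape[:2],np.uint8); d[76:190,282:412]=(im[76:190,282:412].max(2)<115)
# exclude shadow above plate: plate is darker; take rows from lower edge
d=cv2.morphologyEx(d,cv2.MORPH_OPEN,np.ones((5,5)))
cs,_=cv2.findContours(d,cv2.RETR_EXTERNAL,cv2.CHAIN_APPROX_NONE); q=max(cs,key=len); print(cv2.boundingRect(q))
print(cv2.approxPolyDP(cv2.convexHull(q),5,True).reshape(-1,2).tolist())
for P in [[(291,82),(404,83),(398,181),(291,181)]]:
    B=[ray(c,u,v,6) for u,v in P]; print(np.round(B,1).tolist(),np.mean(B,0))
    for i in range(4):
        e=B[(i+1)%4]-B[i]; print(np.linalg.norm(e).round(1),np.degrees(np.arctan2(e[1],e[0])).round(1))
# cheek inner/outer tops z=27
for u,v in [(301,86),(397,86),(301,102),(396,103),(300,163),(395,163),(300,176),(393,177)]: print(u,v,ray(c,u,v,27).round(1))
E
```

```text
(291, 82, 112, 99)
[[291, 83], [402, 83], [397, 179], [292, 179]]
[[500.6, -73.1, 6.0], [598.7, -59.4, 6.0], [610.9, -143.6, 6.0], [511.6, -158.3, 6.0]] [ 555.4529272  -108.58398857    6.        ]
99.1 8.0
85.1 -81.8
100.4 -171.6
85.9 97.3
301 86 [511.1 -78.3  27. ]
397 86 [589.3 -66.7  27. ]
301 102 [512.8 -90.5  27. ]
396 103 [591.1 -79.7  27. ]
300 163 [ 518.6 -139.7   27. ]
395 163 [ 600.1 -127.7   27. ]
300 176 [ 520.1 -150.8   27. ]
393 177 [ 600.8 -139.7   27. ]
```

```bash
python3 - <<'E'
from h import *
go(555.5,-109.5,174,98.3);go(555.5,-109.5,74,98.3)
E
```

```text
offset [82.1, 26.5, 0.7] turn 0.1 rows 2.1
offset [82.1, 26.5, 100.7] turn 0.1 rows 3.2
```

>>> carry_out(targets=[{"offset":[30,10,0],"turn":0,"claw":15},{"offset":[60,20,0],"turn":0,"claw":15},{"offset":[82,26.5,0],"turn":0,"claw":15},{"offset":[82,26.5,20],"turn":0,"claw":15},{"offset":[82,26.5,45],"turn":0,"claw":15},{"offset":[82,26.5,65],"turn":0,"claw":15},{"offset":[82,26.5,70],"turn":0,"claw":15},{"offset":[82,26.5,70],"turn":0,"claw":15}])

```text
t: 6.03
tcp_pos: [554.4, -109.1, 103.1]
tool_rot: [-3.138, -0.0, 1.717]
ft_force: [-0.7, -0.5, -3.2]
width: 0.25
finger_force: 25.0
```

>>> carry_out(targets=[{"offset":[0,0,8],"turn":0,"claw":15},{"offset":[0,0,16],"turn":0,"claw":15},{"offset":[0,0,24],"turn":0,"claw":15},{"offset":[0,0,28],"turn":0,"claw":15},{"offset":[0,0,28],"turn":0,"claw":15}])

```text
t: 6.45
tcp_pos: [554.8, -107.8, 75.6]
tool_rot: [-3.14, -0.001, 1.719]
ft_force: [-0.1, -0.1, -3.5]
width: 0.251
finger_force: 25.0
```

Still hanging in free space (−3.5 N); lower the last bit.

>>> carry_out(targets=[{"offset":[0,0,1],"turn":0,"claw":15},{"offset":[0,0,2],"turn":0,"claw":15},{"offset":[0,0,3],"turn":0,"claw":15},{"offset":[0,0,3],"turn":0,"claw":15}])

```text
t: 6.78
tcp_pos: [555.6, -107.9, 73.6]
tool_rot: [3.141, -0.0, 1.719]
ft_force: [-1.0, 0.2, -3.0]
width: 0.249
finger_force: 25.0
```

>>> carry_out(targets=[{"offset":[0,0,1],"turn":0,"claw":15},{"offset":[0,0,1.5],"turn":0,"claw":15},{"offset":[0,0,1.5],"turn":0,"claw":15}])

```text
t: 7.03
tcp_pos: [555.8, -108.2, 73.1]
tool_rot: [3.141, -0.0, 1.718]
ft_force: [-2.7, 0.2, 4.7]
width: 0.249
finger_force: 25.0
```

>>> carry_out(targets=[{"offset":[0,0,0],"turn":0,"claw":36},{"offset":[0,0,0],"turn":0,"claw":50},{"offset":[0,0,-8],"turn":0,"claw":60},{"offset":[0,0,-42],"turn":6,"claw":87},{"offset":[0,0,-45],"turn":13,"claw":87},{"offset":[0,0,-45],"turn":20,"claw":87},{"offset":[0,0,-45],"turn":27,"claw":87},{"offset":[0,0,-45],"turn":34,"claw":87}])

```text
t: 7.7
tcp_pos: [556.0, -107.8, 117.9]
tool_rot: [3.14, -0.001, 1.12]
ft_force: [-0.6, 0.5, -0.2]
width: 0.772
finger_force: 0.0
```

>>> carry_out(targets=[{"offset":[0,0,0],"turn":6,"claw":87},{"offset":[0,0,0],"turn":6,"claw":87},{"offset":[0,0,0],"turn":6,"claw":87}])

```text
t: 7.95
tcp_pos: [555.8, -107.8, 117.3]
tool_rot: [3.141, -0.0, 1.024]
ft_force: [0.5, -0.1, -0.5]
width: 0.969
finger_force: 0.0
```

```bash
python3 - <<'E'
from h import *
s=get_state(); print(s["tcp_pos"],np.degrees(s["tool_rot"]),s["width"]*87,s["ft_force"],s["joint_positions"][6])
go(555.8,-107.5,42,58)
E
```

```text
[ 555.76211586 -107.75788487  117.33517223] [ 1.79973232e+02 -2.71979557e-03  5.86580633e+01] 84.28279224023112 [ 0.54696245 -0.08776276 -0.50730129] -0.0453608360139155
offset [0.2, -0.1, 75.3] turn 0.7 rows 1.8
```

>>> carry_out(targets=[{"offset":[0,0,5],"turn":0,"claw":87},{"offset":[0,0,30],"turn":0,"claw":87},{"offset":[0,0,60],"turn":0,"claw":87},{"offset":[0,0,75],"turn":0,"claw":87},{"offset":[0,0,76],"turn":0,"claw":75},{"offset":[0,0,76],"turn":0,"claw":66},{"offset":[0,0,76],"turn":0,"claw":55},{"offset":[0,0,76],"turn":0,"claw":55}], newtons=25)

```text
t: 8.62
tcp_pos: [556.5, -108.4, 42.3]
tool_rot: [3.139, -0.001, 1.021]
ft_force: [0.9, -0.4, 1.1]
width: 0.778
finger_force: 0.0
```

>>> carry_out(targets=[{"offset":[0,0,0],"turn":0,"claw":55},{"offset":[0,0,0],"turn":0,"claw":55},{"offset":[0,0,0],"turn":0,"claw":55}])

```text
t: 8.87
tcp_pos: [556.0, -107.9, 42.1]
tool_rot: [3.141, -0.001, 1.021]
ft_force: [-1.3, 0.8, 7.2]
width: 0.685
finger_force: 25.2
```

>>> carry_out(targets=[{"offset":[0,0,0],"turn":-6,"claw":55},{"offset":[0,0,0],"turn":-12,"claw":55},{"offset":[0,0,0],"turn":-18,"claw":55},{"offset":[0,0,0],"turn":-24,"claw":55},{"offset":[0,0,0],"turn":-30,"claw":55},{"offset":[0,0,0],"turn":-36,"claw":55},{"offset":[0,0,0],"turn":-42,"claw":55},{"offset":[0,0,0],"turn":-48,"claw":55}])

```text
t: 9.53
tcp_pos: [556.4, -108.2, 42.1]
tool_rot: [3.14, 0.001, 1.863]
ft_force: [-0.9, 0.5, 4.9]
width: 0.685
finger_force: 25.0
```

>>> carry_out(targets=[{"offset":[0,0,0],"turn":-6,"claw":55},{"offset":[0,0,0],"turn":-12,"claw":55},{"offset":[0,0,0],"turn":-18,"claw":55},{"offset":[0,0,0],"turn":-24,"claw":55},{"offset":[0,0,0],"turn":-30,"claw":55},{"offset":[0,0,0],"turn":-35,"claw":55},{"offset":[0,0,0],"turn":-35,"claw":55},{"offset":[0,0,0],"turn":-35,"claw":55}])

```text
t: 10.2
tcp_pos: [556.3, -108.3, 42.1]
tool_rot: [3.14, 0.002, 2.467]
ft_force: [-0.4, 0.4, 6.4]
width: 0.68
finger_force: 25.2
```

```bash
python3 - <<'E'
from h import *
s=get_state(); print(s["tcp_pos"],np.degrees(s["tool_rot"]),s["width"]*87,s["ft_force"],s["ft_torque"])
im=save("wrist","pics/w3.png")
E
```

```text
[ 556.2927418  -108.3252777    42.07605237] [1.79929628e+02 9.32874641e-02 1.41355207e+02] 59.160454502338155 [-0.43241512  0.3958527   6.36880309] [-0.05538086  0.24575446  0.09109597]
```

View pics/w3.png

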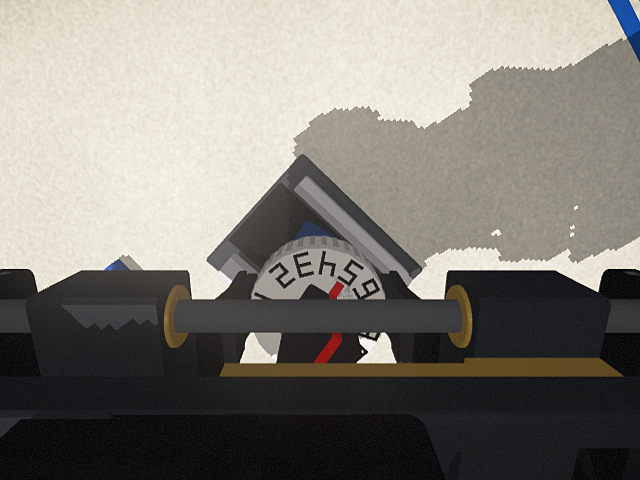

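The collar is between the fingers and the red arrow at (340,283) points at the 5 at (349,273). I'll release and rise.

>>> carry_out(targets=[{"offset":[0,0,0],"turn":0,"claw":66},{"offset":[0,0,0],"turn":0,"claw":75},{"offset":[0,0,0],"turn":0,"claw":87},{"offset":[0,0,-5],"turn":4,"claw":87},{"offset":[0,0,-40],"turn":11,"claw":87},{"offset":[0,0,-80],"turn":18,"claw":87},{"offset":[-20,0,-110],"turn":25,"claw":87},{"offset":[-40,0,-130],"turn":32,"claw":87}])

```text
t: 10.92
tcp_pos: [587.9, -132.6, 174.4]
tool_rot: [3.138, 0.001, 1.905]
ft_force: [0.3, 0.3, -0.6]
width: 0.998
finger_force: 0.0
```

>>> carry_out(targets=[{"offset":[-30,-20,-30],"turn":5,"claw":87},{"offset":[-50,-10,-35],"turn":10,"claw":87},{"offset":[-50,-10,-35],"turn":10,"claw":87},{"offset":[-50,-10,-35],"turn":10,"claw":87},{"offset":[-50,-10,-35],"turn":10,"claw":87}])

```text
t: 11.33
tcp_pos: [593.4, -182.1, 204.8]
tool_rot: [-3.14, -0.002, 1.737]
ft_force: [0.4, 0.3, -0.4]
width: 0.997
finger_force: 0.0
```

```bash
python3 - <<'E'
from h import *
s=get_state(); print(s["tcp_pos"],np.degrees(s["tool_rot"]),s["width"]*87)
c=get_calibration("wrist"); im=save("wrist","pics/w4.png"); np.save("w4.npy",c)
u,v=map(int,proj(c,(556,-108,102))); print(u,v)
u0,v0=u-40,v-30; print(u0,v0)
cv2.imwrite("pics/c4.png",cv2.resize(im[v0:v0+60,u0:u0+80,::-1],(800,600),interpolation=cv2.INTER_CUBIC))
E
```

```text
[ 593.40926076 -182.0772138   204.79629761] [-1.79887570e+02 -9.92060808e-02  9.95455808e+01] 86.72203918132105
282 134
242 104
```

View pics/c4.png

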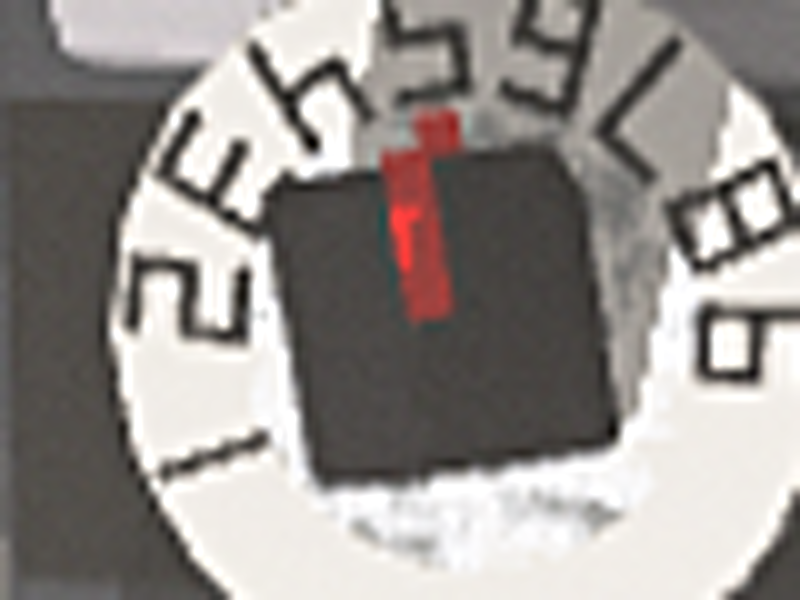

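The crop shows the arrow at (440,130) squarely on the 5. The grip's top face has corners near (275,195), (318,485), (615,437) and (572,147) in the crop.

```bash
python3 - <<'E'
from h import *
c=np.load("w4.npy",allow_pickle=True).item()
B=[ray(c,242+x/10,104+y/10,102) for x,y in((275,195),(318,485),(615,437),(572,147))]
k=np.mean(B,0); print(k)
for i in range(4):
    e=B[(i+1)%4]-B[i]; print(np.linalg.norm(e).round(1),np.degrees(np.arctan2(e[1],e[0])).round(1))
s=get_state(); print(s["tcp_pos"],np.degrees(s["tool_rot"][2])); go(k[0],k[1],130,108);go(k[0],k[1],73,108)
E
```

```text
[ 558.6515702  -108.27473771  102.        ]
20.5 -73.5
22.2 18.4
20.4 107.7
21.8 -161.8
[ 593.305313   -181.6523865   204.61675089] 99.58733196066994
offset [78.1, -21.9, 74.6] turn -8.4 rows 2.6
offset [78.1, -21.9, 131.6] turn -8.4 rows 3.7
```

>>> carry_out(targets=[{"offset":[25,-7,20],"turn":-4,"claw":60},{"offset":[55,-14,45],"turn":-8,"claw":60},{"offset":[78,-21,70],"turn":-8,"claw":60},{"offset":[78,-21,75],"turn":-8,"claw":60},{"offset":[78,-21,75],"turn":-8,"claw":60},{"offset":[78,-21,75],"turn":-8,"claw":60}])

```text
t: 11.88
tcp_pos: [560.4, -109.5, 130.7]
tool_rot: [-3.141, -0.0, 1.877]
ft_force: [1.1, -0.2, 0.7]
width: 0.708
finger_force: 0.0
```

```bash
python3 - <<'E'
from h import *
s=get_state(); print(s["tcp_pos"],np.degrees(s["tool_rot"][2])); go(557.5,-108.3,73,107.5)
E
```

```text
[ 560.40787453 -109.54209232  130.74600307] 107.53706710080903
offset [2.1, -2.4, 57.7] turn 0.0 rows 1.4
```

>>> carry_out(targets=[{"offset":[1.5,-1.5,25],"turn":0,"claw":55},{"offset":[1.5,-1.5,57],"turn":0,"claw":50},{"offset":[1.5,-1.5,57],"turn":0,"claw":40},{"offset":[1.5,-1.5,57],"turn":0,"claw":30},{"offset":[1.5,-1.5,57],"turn":0,"claw":15},{"offset":[1.5,-1.5,57],"turn":0,"claw":15},{"offset":[1.5,-1.5,57],"turn":0,"claw":15},{"offset":[1.5,-1.5,57],"turn":0,"claw":15}], newtons=25)

```text
t: 12.55
tcp_pos: [559.0, -109.5, 75.4]
tool_rot: [3.14, 0.001, 1.876]
ft_force: [-2.3, -1.4, 5.5]
width: 0.25
finger_force: 24.8
```

>>> carry_out(targets=[{"offset":[0,0,0],"turn":0,"claw":15},{"offset":[0,0,0],"turn":0,"claw":15},{"offset":[0,0,-15],"turn":0,"claw":15},{"offset":[0,0,-45],"turn":0,"claw":15},{"offset":[0,0,-80],"turn":0,"claw":15},{"offset":[0,0,-115],"turn":0,"claw":15},{"offset":[0,0,-125],"turn":0,"claw":15},{"offset":[0,0,-125],"turn":0,"claw":15}])

```text
t: 13.22
tcp_pos: [560.4, -109.1, 201.8]
tool_rot: [3.135, 0.002, 1.876]
ft_force: [0.5, 0.4, -4.3]
width: 0.253
finger_force: 24.9
```

```bash
python3 - <<'E'
from h import *
s=get_state(); print(s["tcp_pos"],np.degrees(s["tool_rot"][2]),s["width"]*87); p=go(545,80,225,90)
p=go(575,178,225,90,p)
E
```

```text
[ 560.44866981 -109.09345666  201.79420051] 107.48800137488986 21.98760736021819
offset [185.0, 42.1, -23.2] turn 17.5 rows 4.6
offset [98.0, 30.0, 0.0] turn 0 rows 2.5
```

>>> carry_out(targets=[{"offset":[5,1,-20],"turn":2,"claw":15},{"offset":[40,10,-28],"turn":5,"claw":15},{"offset":[78,18,-28],"turn":9,"claw":15},{"offset":[115,27,-28],"turn":13,"claw":15},{"offset":[145,36,-28],"turn":17,"claw":15},{"offset":[165,42,-28],"turn":18,"claw":15},{"offset":[165,42,-28],"turn":18,"claw":15},{"offset":[165,42,-28],"turn":18,"claw":15}])

```text
t: 13.88
tcp_pos: [547.4, 62.9, 224.2]
tool_rot: [-3.137, 0.001, 1.566]
ft_force: [0.1, -1.3, -4.2]
width: 0.247
finger_force: 25.0
```

```bash
python3 - <<'E'
from h import *
s=get_state(); print(s["tcp_pos"],np.degrees(s["tool_rot"]),s["ft_force"])
c=get_calibration("wrist"); im=save("wrist","pics/w5.png"); np.save("w5.npy",c); print(proj(c,(578,178,15)))
E
```

```text
[547.38313945  62.93719296 224.20647837] [-1.79723845e+02  6.56662282e-02  8.97279298e+01] [ 0.12505584 -1.28398565 -4.19839965]
(np.float64(348.0254595106089), np.float64(101.03313145927328))
```

View pics/w5.png

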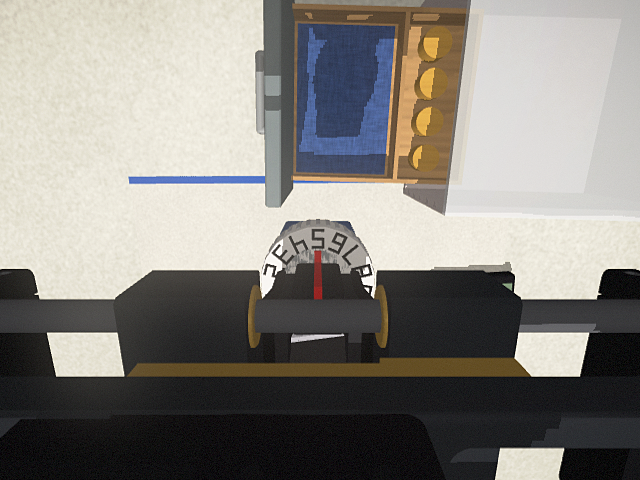

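The held key still shows 5. The drawer's blue bay spans about columns 297–392 and rows 24–176. The front panel's top runs along columns 264–280, with its near end at row 206.

```bash
python3 - <<'E'
from h import *
c=np.load("w5.npy",allow_pickle=True).item()
for u,v,z in [(297,24,15),(398,26,15),(388,175,15),(297,176,15),(264,206,132),(282,206,132),(264,100,132),(281,60,132),(446,214,134),(464,0,134)]: print(u,v,ray(c,u,v,z).round(1))
go(579,178,225,90)
E
```

```text
297 24 [528.5 246.5  15. ]
398 26 [624.1 244.3  15. ]
388 175 [621.1 105.3  15. ]
297 176 [525.8 104.6  15. ]
264 206 [508.4  91.6 132. ]
282 206 [521.6  91.6 132. ]
264 100 [511.6 164.5 132. ]
281 60 [523.9 189.3 132. ]
446 214 [641.8  85.5 134. ]
464 0 [641.1 222.8 134. ]
offset [117.3, 30.4, -0.3] turn -0.5 rows 2.9
```

>>> carry_out(targets=[{"offset":[35,8,0],"turn":0,"claw":15},{"offset":[70,16,0],"turn":0,"claw":15},{"offset":[100,24,0],"turn":0,"claw":15},{"offset":[114,26,10],"turn":0,"claw":15},{"offset":[114,26,40],"turn":0,"claw":15},{"offset":[114,26,75],"turn":0,"claw":15},{"offset":[114,26,105],"turn":0,"claw":15},{"offset":[114,26,125],"turn":0,"claw":15}])

```text
t: 14.6
tcp_pos: [573.8, 171.9, 97.6]
tool_rot: [-3.136, 0.004, 1.559]
ft_force: [-1.0, 0.5, -4.1]
width: 0.252
finger_force: 25.0
```

>>> carry_out(targets=[{"offset":[0,0,3],"turn":0,"claw":15},{"offset":[0,0,5],"turn":0,"claw":15},{"offset":[0,0,8],"turn":0,"claw":15},{"offset":[0,0,10],"turn":0,"claw":15},{"offset":[0,0,10],"turn":0,"claw":15},{"offset":[0,0,10],"turn":0,"claw":15}])

```text
t: 15.1
tcp_pos: [576.8, 175.0, 93.1]
tool_rot: [3.14, -0.001, 1.562]
ft_force: [-0.3, -0.3, -4.3]
width: 0.247
finger_force: 25.0
```

>>> carry_out(targets=[{"offset":[0,0,3],"turn":0,"claw":15},{"offset":[0,0,5],"turn":0,"claw":15},{"offset":[0,0,7],"turn":0,"claw":15},{"offset":[0,0,7],"turn":0,"claw":15},{"offset":[0,0,7],"turn":0,"claw":15}])

```text
t: 15.52
tcp_pos: [576.3, 174.9, 85.1]
tool_rot: [3.141, -0.0, 1.562]
ft_force: [-0.1, -0.3, -2.5]
width: 0.253
finger_force: 25.0
```

>>> carry_out(targets=[{"offset":[0,0,1],"turn":0,"claw":15},{"offset":[0,0,1.5],"turn":0,"claw":15},{"offset":[0,0,1.5],"turn":0,"claw":15},{"offset":[0,0,1.5],"turn":0,"claw":15}])

```text
t: 15.85
tcp_pos: [577.4, 174.8, 85.0]
tool_rot: [3.139, -0.001, 1.561]
ft_force: [-0.3, -0.7, 6.0]
width: 0.253
finger_force: 25.0
```

>>> carry_out(targets=[{"offset":[0,0,0],"turn":0,"claw":30},{"offset":[0,0,0],"turn":0,"claw":40},{"offset":[0,0,0],"turn":0,"claw":40},{"offset":[0,0,-8],"turn":0,"claw":40},{"offset":[0,0,-40],"turn":0,"claw":40},{"offset":[0,0,-75],"turn":0,"claw":40},{"offset":[0,-38,-80],"turn":0,"claw":20},{"offset":[0,-75,-80],"turn":0,"claw":0}])

```text
t: 16.52
tcp_pos: [503.7, 175.8, 166.7]
tool_rot: [3.135, -0.003, 1.56]
ft_force: [-0.1, 0.8, 0.9]
width: 0.376
finger_force: 0.0
```

>>> carry_out(targets=[{"offset":[0,-25,0],"turn":0,"claw":0},{"offset":[0,-30,5],"turn":0,"claw":0},{"offset":[0,-30,35],"turn":0,"claw":0},{"offset":[0,-30,60],"turn":0,"claw":0},{"offset":[0,-30,60],"turn":0,"claw":0},{"offset":[0,-30,60],"turn":0,"claw":0}])

```text
t: 17.02
tcp_pos: [471.0, 175.5, 103.1]
tool_rot: [-3.14, 0.001, 1.561]
ft_force: [0.5, 0.3, 1.0]
width: 0.019
finger_force: 0.0
```

```bash
python3 - <<'E'
from h import *
s=get_state(); print(s["tcp_pos"],np.degrees(s["tool_rot"]),s["ft_force"],s["width"])
save("scene","pics/s6.png"); im=cv2.imread("pics/s6.png"); cv2.imwrite("pics/c6.png",cv2.resize(im[220:420,360:600],(720,600)))
E
```

```text
[470.99695234 175.47091993 103.09129986] [-1.79901922e+02  7.91486104e-02  8.94552335e+01] [0.54752631 0.34513824 0.96380922] 0.019371364038435656
```

View pics/c6.png

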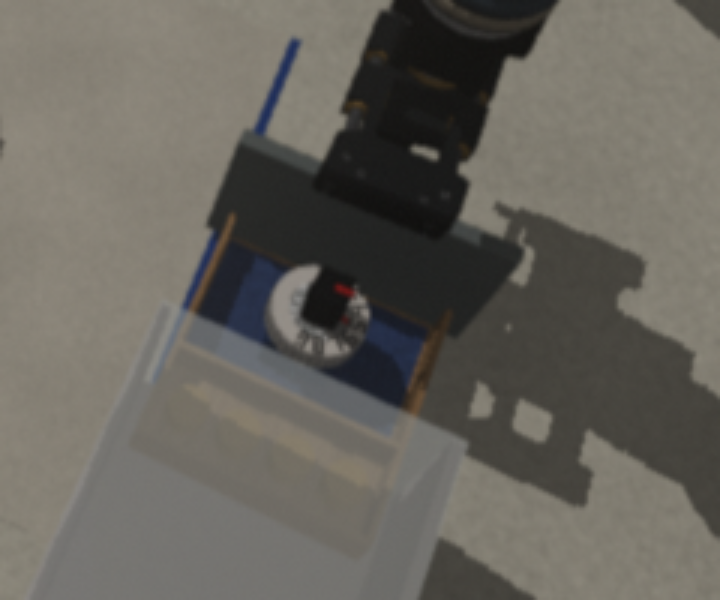

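The key stands upright in the open drawer's bay, and the closed fingers are in front of the panel. Now I'll push gently.

>>> carry_out(targets=[{"offset":[0,8,0],"turn":0,"claw":0},{"offset":[0,14,0],"turn":0,"claw":0},{"offset":[0,18,0],"turn":0,"claw":0},{"offset":[0,22,0],"turn":0,"claw":0},{"offset":[0,27,0],"turn":0,"claw":0},{"offset":[0,33,0],"turn":0,"claw":0},{"offset":[0,40,0],"turn":0,"claw":0},{"offset":[0,48,0],"turn":0,"claw":0}])

```text
t: 17.73
tcp_pos: [519.4, 175.2, 103.5]
tool_rot: [-3.141, 0.0, 1.562]
ft_force: [-1.3, -1.3, 0.8]
width: 0.003
finger_force: 0.7
```

>>> carry_out(targets=[{"offset":[0,8,0],"turn":0,"claw":0},{"offset":[0,16,0],"turn":0,"claw":0},{"offset":[-1,24,0],"turn":0,"claw":0},{"offset":[-1,32,0],"turn":0,"claw":0},{"offset":[-1,40,0],"turn":0,"claw":0},{"offset":[-1,48,0],"turn":0,"claw":0},{"offset":[-2,55,0],"turn":0,"claw":0},{"offset":[-2,61,0],"turn":0,"claw":0}])

```text
t: 18.4
tcp_pos: [581.1, 172.9, 103.5]
tool_rot: [3.141, -0.0, 1.562]
ft_force: [-0.4, 0.1, -0.2]
width: 0.004
finger_force: 0.6
```

>>> carry_out(targets=[{"offset":[0,5,0],"turn":0,"claw":0},{"offset":[0,10,0],"turn":0,"claw":0},{"offset":[0,15,0],"turn":0,"claw":0},{"offset":[0,19,0],"turn":0,"claw":0},{"offset":[0,22,0],"turn":0,"claw":0},{"offset":[0,25,0],"turn":0,"claw":0}])

```text
t: 18.9
tcp_pos: [605.3, 172.3, 103.5]
tool_rot: [-3.141, 0.0, 1.561]
ft_force: [-1.6, -1.0, -0.1]
width: 0.005
finger_force: 0.6
```

>>> carry_out(targets=[{"offset":[0,2,0],"turn":0,"claw":0},{"offset":[0,4,0],"turn":0,"claw":0},{"offset":[0,6,0],"turn":0,"claw":0},{"offset":[0,8,0],"turn":0,"claw":0},{"offset":[0,10,0],"turn":0,"claw":0},{"offset":[0,10,0],"turn":0,"claw":0}])

```text
t: 19.4
tcp_pos: [610.9, 172.3, 103.4]
tool_rot: [-3.132, 0.001, 1.562]
ft_force: [-10.8, -2.0, 7.4]
width: 0.003
finger_force: 5.9
```

>>> carry_out(targets=[{"offset":[0,2,0],"turn":0,"claw":0},{"offset":[0,4,0],"turn":0,"claw":0},{"offset":[0,6,0],"turn":0,"claw":0},{"offset":[0,6,0],"turn":0,"claw":0}])

```text
t: 19.73
tcp_pos: [619.9, 172.3, 103.4]
tool_rot: [-3.138, 0.0, 1.562]
ft_force: [-5.1, -1.3, 3.9]
width: 0.006
finger_force: 3.2
```

>>> carry_out(targets=[{"offset":[0,2,0],"turn":0,"claw":0},{"offset":[0,4,0],"turn":0,"claw":0},{"offset":[0,4,0],"turn":0,"claw":0},{"offset":[0,4,0],"turn":0,"claw":0}])

```text
t: 20.07
tcp_pos: [619.9, 172.3, 103.4]
tool_rot: [-3.129, 0.001, 1.562]
ft_force: [-16.3, -2.2, 11.5]
width: 0.005
finger_force: 8.8
```

The drawer is at its hard stop: the push force rises and the tool no longer moves. Back off, then check.

>>> carry_out(targets=[{"offset":[0,-10,0],"turn":0,"claw":0},{"offset":[0,-30,0],"turn":0,"claw":0},{"offset":[0,-60,0],"turn":0,"claw":0},{"offset":[0,-90,0],"turn":0,"claw":0},{"offset":[-30,-90,-30],"turn":0,"claw":0},{"offset":[-60,-90,-60],"turn":0,"claw":0},{"offset":[-60,-90,-60],"turn":0,"claw":0},{"offset":[-60,-90,-60],"turn":0,"claw":0}])

```text
t: 20.73
tcp_pos: [537.0, 111.9, 166.1]
tool_rot: [3.135, -0.002, 1.558]
ft_force: [0.0, 0.4, -0.5]
width: 0.005
finger_force: 0.0
```

```bash
python3 - <<'E'
from h import *
s=get_state(); print(s["tcp_pos"],s["ft_force"])
save("scene","pics/s7.png"); im=cv2.imread("pics/s7.png"); cv2.imwrite("pics/c7.png",cv2.resize(im[260:480,350:590],(655,600)))
E
```

```text
[537.01910575 111.87583061 166.06104386] [ 0.03425419  0.37236254 -0.4799795 ]
```

View pics/c7.png

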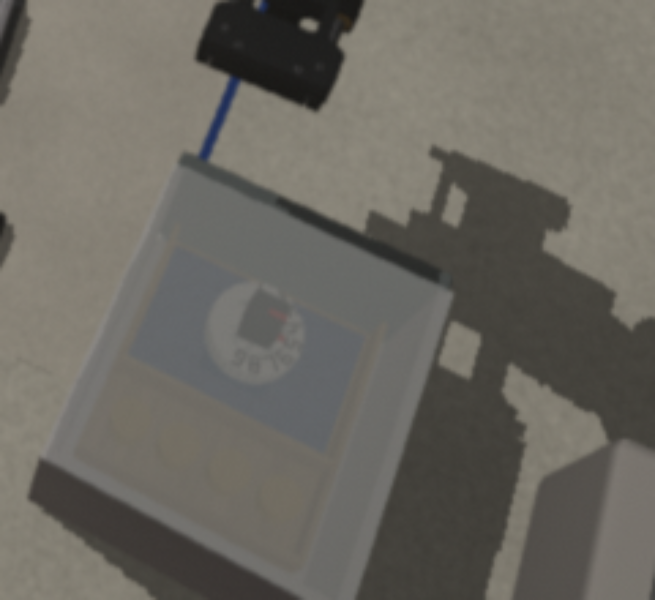

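Through the clear top, the drawer is fully shut and the key stands upright mid-bay at about (255,325). The arm is clear of everything.

```bash
python3 -c "
from cell import *
print(sign_off())"
```

```text
the job is handed in; nothing more can be done
None
```

The job is handed in: the key was clicked to 5 in the dock and stood upright in the drawer's front bay, and the drawer was pushed home at about 21 s of the 72 s limit; the sign-off returned no verdict.

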